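Slide a notebook out over the desk edge

TASK

The black notebook lies flat on the desk, so nobody can get a thumb under it. Without picking it up or tipping it, push it with the fingers toward the desk's front edge (the one nearest the robot) until its near short side sticks out about 4 cm over the edge, square to the edge, and leave it lying there. Leave everything else where it is, the price list of similar size included.

Things in the scene. Friction and masses are not known exactly. Their poses are not given: they have to be found in the camera images.
- notebook: black notebook lying flat, 210 x 153 mm, 16 mm thick over its cover and 12 mm where it is solid, about 0.25 kg (varies), held only by friction on the desk. Origin: on the underside, at half length; x runs along its length away from the near short side, y to its left, z up. Solid from x = -104 to +104 and y = -75 to +71 mm; the far short side, at x = +104 mm, is a straight upright face that can be pushed
- notebook_far_left_corner (a point): left end of the notebook's far short side (the side away from the desk's front edge), at mid thickness, 6 mm above the underside; the near short side, which shall overhang, is parallel to it, 208 mm closer to the robot. The desk's front edge is straight, runs along world y at x = 0.264 m and never moves; the desk top is z = 0, and beyond the edge, toward the robot, is open air
- notebook_far_right_corner (a point): right end of the same far short side, 146 mm from the left one
- price_list: price list: white stapled sheets with a brown bar across, 215 x 156 x 13 mm, lying flat, about the notebook's size. Not to be moved. Origin: centre of the underside
- mug: orange mug, 81 x 113 x 101 mm with its handle. Bystander. Origin: centre of the underside
- stapler: black stapler, 40 x 148 x 50 mm. Bystander. Origin: centre of the underside
- calculator: dark calculator, 150 x 100 x 21 mm. Bystander. Origin: centre of the underside
- marker_pot: grey pot of coloured markers, 66 x 66 x 144 mm. Bystander. Origin: centre of the underside
- hole_punch: dark blue hole punch, 104 x 110 x 62 mm. Bystander. Origin: centre of the underside

How it is judged:
By the outcome, as a careful person would: the job done as asked, in the order asked, and still so for the second after the job is handed in, with the robot touching nothing.
It also fails if it takes over 42 s, if anything falls off the work surface, if the arm or the gripper's body presses on something with over 40 N, if the wrist force passes 120 N, or if a joint passes its speed limit or range.

ROBOT

A 6-joint arm with a two-finger parallel gripper is mounted at the origin on a cart in front of the work surface, level with it; the furniture and walls round the work are solid. World frame = base frame: x ahead of the robot, y to its left, z up, the work surface at z = 0. Lengths are in m, angles in rad, forces in N, time in s.
With the tool pointing down it reaches from about 0.375 to 0.9 m from the base axis. Payload 3.1 kg.
Tool frame: the origin (TCP) lies at the very end of the fingers, on their centre line; the grasp point (between the pads) lies 19 mm behind it (manip.pinch_z is the distance from the TCP to the grasp point, in m); z points along the fingers, y is the direction in which the jaws open and shut (so a half turn about z gives the same grasp; the last joint's range is limited). The gripper opens to 85 mm and grips with 20 to 120 N. Pads are 22 mm wide; open, the fingers measure 114 mm over their backs; the gripper's body (76 mm by 85 mm) begins 54 mm behind the grasp point. The pads swing forward as they close: fully open they stand 13 mm farther back than shut.
Start: joints at [1.079, 0.527, 1.433, -0, 1.181, -0.178], TCP at [0.193, 0.594, 0.231] pointing down, gripper open.
Joint ranges: [-3.08, 3.08], [-0.75, 2.2], [0.22, 2.44], [-1.43, 4.57], [0, 2.65], [-2.85, 2.85]. Speed limits (rad/s): [2.79, 2.79, 3.14, 3.14, 3.14, 3.14].

INTERFACE

Orientations are given as a unit quaternion [x, y, z, w].
In Python, from station import manip gives the robot as it stands.
- The arm moves only by the tool drive_tool, never from a script. Its argument "increments" is a list of rows, each a list of 7 numbers: the closure in counts, from 0 (fully open) to 255 (shut), then the shift along the tool's x, y, z in cm, then the turn, a rotation vector about the tool's x, y, z in rad. A call has 1 to 20 rows; each row is the pose to reach, as a shift and turn from the pose commanded when the call began, along the tool's axes at that moment; what a row does not reach only later rows make up. A row lasts 1/10 s, in which the tool goes at most 50 mm and 8.59 degrees, less where a joint would pass 70% of its speed; a pose out of reach is approached as far as the arm can. A call with a gripper value outside its range is refused whole. The fingers move at their own pace and stop on an object; "force" is the grip in N (left out, the last holds). Time passes only in rows, so rows that repeat a pose let the fingers close. It gives the time, the measured TCP pose, the force and the opening at its end, in the units of the state.
- manip.sense(): the state, without advancing time (a new reading comes with each control period).
- manip.snapshot(name): name is "scene" or "top" or "wrist"; returns the picture (384x512x3 uint8, red, green, blue); there is no depth.
- manip.camera_model(name): a dict with "mtx" (3x3 intrinsics, pixels), "k1" (the pictures are not rectified: a ray, as slopes to the right and down, at radius r is drawn at 1 + k1 r^2 times it, then the intrinsics apply), "cam_to_world" (4x4, takes a point from camera to world coordinates). Camera axes: x right, y down, z forward; pixel columns grow to the right and rows downward; lengths in m; the calibration is good to about 2 mm. A picture is of the moment at which its call begins: read the wrist's pose just before it. camera_model takes no time and is no camera call; for the wrist camera it gives the pose at the moment of the call.
- manip.sign_off(): hands the job in, once; it reports no verdict.
The state is a dict: "t": time; "q": joint angles; "qd": joint speeds; "tau": joint torques, N m; "tcp_pos": TCP position; "tool_rot": TCP orientation; "force": force on the tool from outside, world axes, zero at the start; "ft_torque": the same for the moment, N m; "finger_gap": opening from 0.0 (shut) to 1.0 (fully open).
Only numpy, scipy, OpenCV 4.12 (cv2) and the standard library are available. Lean on these libraries where they do the work, as an engineer would, in place of code of your own. Each camera call takes 0.05 s, during which the arm holds its last target. There are 200 camera calls.

## Working session

There is one attempt and no reset: what is moved stays moved. The work goes in short steps, Python scripts to look and compute and a tool call to move; the robot and the scene stay as the last step left them, time stands still between calls to the robot, and variables do not carry over. Pictures are saved under pics/ and viewed, about 8 in all and at most 12, crops included, and the job is handed in when it is done.

Besides the shell and the picture viewer there is one more tool, called by a JSON object that holds its "name" and its "arguments", one argument or row to a line. drive_tool: Moves the arm, as the interface text tells. Its arguments: {"type":"object","properties":{"increments":{"type":"array","items":{"type":"array","items":{"type":"number"}}},"force":{"type":"number"}},"required":["increments"]}

```bash
mkdir -p pics; cat > h.py <<'E'
import numpy as np, cv2
from station import manip
def shot(n,f):
    im=manip.snapshot(n); cv2.imwrite('pics/'+f,im[:,:,::-1]); return im
def px2w(cm,u,v,z):
    K=np.array(cm["mtx"]);T=np.array(cm["cam_to_world"]);k=cm["k1"]
    d=np.array([(u-K[0,2])/K[0,0],(v-K[1,2])/K[1,1]]);s=d.copy()
    for _ in range(20): s=d/(1+k*(s@s))
    r=T[:3,:3]@np.array([s[0],s[1],1]);o=T[:3,3]
    return o+r*(z-o[2])/r[2]
E
python3 - <<'E'
from h import *
a=shot('top','top0.png');shot('scene','scene0.png')
cv2.imwrite('pics/top0.png',cv2.resize(a[:,:,::-1],(800,600),interpolation=cv2.INTER_CUBIC))
s=manip.sense();print(s)
print(manip.camera_model('top'))
E
```

```text
{'t': 0.1, 'q': array([ 1.07852005e+00,  5.28345025e-01,  1.43376005e+00,  2.30506230e-05,
        1.18142308e+00, -1.78495871e-01]), 'qd': array([ 7.78652706e-05, -2.95720779e-03, -3.30559129e-03,  1.06260855e-03,
        1.42912151e-03, -1.89778601e-04]), 'tau': array([-2.95948848e-04, -4.43305063e+01, -1.78586662e+01, -2.85693377e-04,
        3.88385874e-03,  2.51932636e-05]), 'tcp_pos': array([0.19256675, 0.5939228 , 0.23045329]), 'tool_rot': array([ 1.56251620e-01,  9.87716809e-01, -9.10322055e-04, -3.28583682e-04]), 'force': array([ 1.11855628, -0.36515674,  0.316882  ]), 'ft_torque': array([-0.02047611,  0.01541357,  0.06060857]), 'finger_gap': 0.9985911146351082}
{'mtx': array([[399.93285349,   0.        , 253.23907411],
       [  0.        , 399.93285349, 191.0072893 ],
       [  0.        ,   0.        ,   1.        ]]), 'k1': -0.06584480507748085, 'cam_to_world': array([[-0.00232092, -0.99543227,  0.09544216,  0.48148928],
       [-0.99997689,  0.00170045, -0.00658176, -0.01437751],
       [ 0.0063894 , -0.09545523, -0.99541322,  1.48732747],
       [ 0.        ,  0.        ,  0.        ,  1.        ]])}
```

View pics/top0.png

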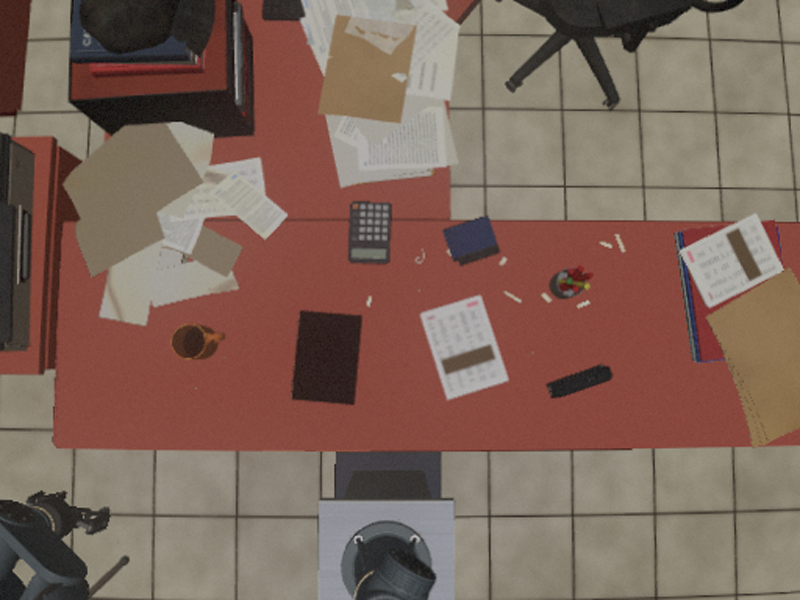

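View pics/scene0.png

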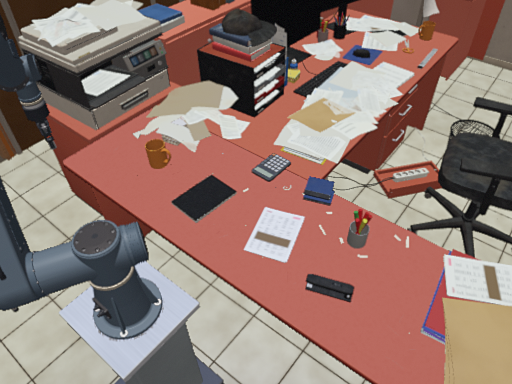

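The top view (×1.5625) shows the notebook with its far corners at about (299,311) and (361,316) and its near corners at (292,400) and (355,404). The price list lies to its right, and the path to the front edge is clear. Next I'll fit the outline.

```bash
cat >> h.py <<'E'
def nb(im,cm,z=0.014,box=(180,185,240,280),show=None):
    u0,v0,u1,v1=box
    g=im[v0:v1,u0:u1].max(2)
    m=(g<70).astype(np.uint8)
    n,l,st,_=cv2.connectedComponentsWithStats(m)
    i=1+np.argmax(st[1:,4]); c=max(cv2.findContours((l==i).astype(np.uint8),0,1)[0],key=cv2.contourArea)[:,0,:].astype(float)+[u0,v0]
    P=np.array([px2w(cm,u,v,z)[:2] for u,v in c])
    return cv2.minAreaRect((P*1000).astype(np.float32)),st[i]
E
python3 - <<'E'
from h import *
im=cv2.imread('pics/top0.png')  # resized; recompute from fresh
im=manip.snapshot('top');cm=manip.camera_model('top')
r,st=nb(im,cm);print(r,st);print(cv2.boxPoints(r))
for u,v in [(299,311),(361,316),(355,404),(292,400),(250,450),(330,450),(480,450)]: print(px2w(cm,(u+.5)/1.5625-.5,(v+.5)/1.5625-.5,0.014 if v<420 else 0).round(4))
from scipy.spatial.transform import Rotation as R
print(R.from_quat(manip.sense()['tool_rot']).as_matrix().round(4))
E
```

```text
((485.447021484375, 139.63278198242188), (145.57615661621094, 206.2129364013672), 85.00821685791016) [   7   14   44   60 2229]
[[376.39813   76.09236 ]
 [581.8289    58.149185]
 [594.4959   203.1732  ]
 [389.06512  221.11638 ]]
[0.594  0.2053 0.014 ]
[0.5819 0.0586 0.014 ]
[0.376  0.0721 0.014 ]
[0.3853 0.2195 0.014 ]
[0.2675 0.3198 0.    ]
[0.2679 0.1314 0.    ]
[ 0.2666 -0.2209  0.    ]
[[-9.512e-01  3.087e-01 -8.000e-04]
 [ 3.087e-01  9.512e-01 -1.500e-03]
 [ 3.000e-04 -1.700e-03 -1.000e+00]]
```

{"name": "drive_tool", "arguments": {
  "increments": [
    [0,-1.5,-0.9,0,0,0,-0.01],
    [0,-4.5,-2.6,0,0,0,-0.03],
    [0,-8.5,-4.8,0,0,0,-0.06],
    [0,-12.5,-7.1,0,0,0,-0.09],
    [0,-16.5,-9.4,0,0,0,-0.12],
    [0,-20.5,-11.7,0,0,0,-0.15],
    [0,-24.5,-14,0,0,0,-0.18],
    [0,-28.5,-16.2,0,0,0,-0.21],
    [0,-32.5,-18.5,0,0,0,-0.24],
    [0,-36.5,-20.8,0,0,0,-0.27],
    [0,-40.5,-23.1,0,0,0,-0.3],
    [0,-44.5,-25.4,1,0,0,-0.314],
    [0,-48.5,-27.6,3,0,0,-0.314],
    [0,-51.5,-29.3,6,0,0,-0.314],
    [0,-53.5,-30.5,9,0,0,-0.314],
    [0,-54.4,-31,12,0,0,-0.314],
    [0,-54.4,-31,13,0,0,-0.314],
    [0,-54.4,-31,13,0,0,-0.314],
    [0,-54.4,-31,13,0,0,-0.314]
  ]
}}

```text
t: 2.05
tcp_pos: [0.6145, 0.1325, 0.1021]
tool_rot: [-0.001, 1.0, 0.0, 0.0]
force: [-0.8, 0.3, 0.2]
finger_gap: 0.999
```

```bash
python3 - <<'E'
from h import *
from scipy.spatial.transform import Rotation as R
s=manip.sense();cm=manip.camera_model('wrist');a=shot('wrist','w1.png')
print(s['t'],s['tcp_pos'],s['force']);print(R.from_quat(s['tool_rot']).as_matrix().round(4));print(cm)
E
```

```text
2.05 [0.61451119 0.13254121 0.10211295] [-0.8433979   0.32378375  0.23047366]
[[-1.0e+00 -1.2e-03  5.0e-04]
 [-1.2e-03  1.0e+00  2.0e-04]
 [-5.0e-04  2.0e-04 -1.0e+00]]
{'mtx': array([[285.28905229,   0.        , 260.14608539],
       [  0.        , 285.28905229, 193.32590327],
       [  0.        ,   0.        ,   1.        ]]), 'k1': -0.059811721629392245, 'cam_to_world': array([[-1.08239987e-03,  9.45109527e-01,  3.26751909e-01,
         5.30604832e-01],
       [ 9.99999395e-01,  9.58960238e-04,  5.38869858e-04,
         1.32247420e-01],
       [ 1.95948949e-04,  3.26752294e-01, -9.45109993e-01,
         2.43224489e-01],
       [ 0.00000000e+00,  0.00000000e+00,  0.00000000e+00,
         1.00000000e+00]])}
```

View pics/w1.png

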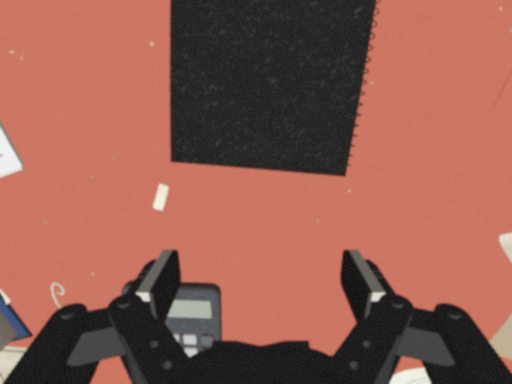

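The wrist view shows the notebook's far edge running from (171,162), its right end, to (347,176), its left end. The open fingers stand at columns 165–360, beyond that edge. The calculator is behind them, at (195,315).

```bash
python3 - <<'E'
from h import *
cm=manip.camera_model('wrist')
for z in (0.0,.006,.014):
  for u,v in [(171,162),(347,176)]: print(z,px2w(cm,u,v,z).round(4))
print('calc near edge',px2w(cm,195,284,.02))
E
```

```text
0.0 [0.5866 0.0543 0.    ]
0.0 [0.5991 0.2099 0.    ]
0.006 [0.5852 0.0562 0.006 ]
0.006 [0.5974 0.208  0.006 ]
0.014 [0.5834 0.0588 0.014 ]
0.014 [0.5952 0.2054 0.014 ]
calc near edge [0.69924582 0.07118019 0.02      ]
```

{"name": "drive_tool", "arguments": {
  "increments": [
    [0,-1,0,1,0,0,0],
    [0,-1,0,4,0,0,0],
    [0,-1,0,7,0,0,0],
    [0,-1,0,8.5,0,0,0],
    [0,-1,0,9.2,0,0,0],
    [0,-1,0,9.4,0,0,0],
    [0,-1,0,9.4,0,0,0],
    [0,-1,0,9.4,0,0,0]
  ]
}}

```text
t: 2.9
tcp_pos: [0.6257, 0.1318, 0.0086]
tool_rot: [-0.0, 1.0, 0.0, 0.001]
force: [-0.2, 0.4, 0.0]
finger_gap: 1.001
```

{"name": "drive_tool", "arguments": {
  "increments": [
    [0,0,0,0.2,0,0,0],
    [0,0,0,0.4,0,0,0],
    [0,0,0,0.6,0,0,0],
    [0,0,0,0.6,0,0,0]
  ]
}}

```text
t: 3.3
tcp_pos: [0.6244, 0.1316, 0.0011]
tool_rot: [-0.0, 1.0, -0.0, -0.0]
force: [-0.2, -0.3, 0.2]
finger_gap: 0.996
```

{"name": "drive_tool", "arguments": {
  "increments": [
    [0,0,0,0.15,0,0,0],
    [0,0,0,0.3,0,0,0],
    [0,0,0,0.3,0,0,0]
  ]
}}

```text
t: 3.6
tcp_pos: [0.6245, 0.1317, -0.002]
tool_rot: [-0.0, 1.0, -0.0, -0.0]
force: [-0.1, -0.3, -0.2]
finger_gap: 0.998
```

No contact yet, as expected: the open tips stand about 13 mm behind the TCP. I'll keep going down carefully.

{"name": "drive_tool", "arguments": {
  "increments": [
    [0,0,0,0.15,0,0,0],
    [0,0,0,0.3,0,0,0],
    [0,0,0,0.45,0,0,0],
    [0,0,0,0.55,0,0,0],
    [0,0,0,0.55,0,0,0]
  ]
}}

```text
t: 4.1
tcp_pos: [0.6245, 0.1317, -0.0074]
tool_rot: [-0.0, 1.0, -0.0, -0.0]
force: [-0.2, 1.0, 0.3]
finger_gap: 1.003
```

```bash
python3 - <<'E'
from h import *
s=manip.sense();print(s['tcp_pos'],s['force'])
a=shot('wrist','w2.png')
E
```

```text
[ 0.62447716  0.13167596 -0.00743162] [-0.24314022  0.97924879  0.2977899 ]
```

View pics/w2.png

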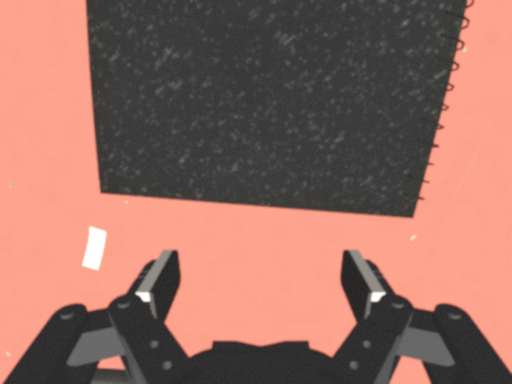

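The wrist view shows both fingers just beyond the far edge, which runs from (101,192) to (414,216). The tips are about 6 mm above the desk. I'll push with both fingers at once, so that the notebook squares itself against them.

{"name": "drive_tool", "arguments": {
  "increments": [
    [0,0.5,0,0,0,0,0],
    [0,1,0,0,0,0,0],
    [0,1.5,0,0,0,0,0],
    [0,2.0,0,0,0,0,0],
    [0,2.5,0,0,0,0,0],
    [0,3.0,0,0,0,0,0],
    [0,3.5,0,0,0,0,0],
    [0,4.0,0,0,0,0,0],
    [0,4.5,0,0,0,0,0],
    [0,5,0,0,0,0,0],
    [0,5.5,0,0,0,0,0],
    [0,6,0,0,0,0,0],
    [0,6,0,0,0,0,0]
  ]
}}

```text
t: 5.45
tcp_pos: [0.5633, 0.1317, -0.0072]
tool_rot: [-0.0, 1.0, -0.0, -0.001]
force: [-0.6, -0.4, 0.2]
finger_gap: 1.007
```

```bash
python3 - <<'E'
from h import *
s=manip.sense();print(s['tcp_pos'],s['force'])
a=shot('wrist','w3.png')
E
```

```text
[ 0.56333926  0.13165497 -0.00723771] [-0.57766297 -0.44992337  0.22707643]
```

View pics/w3.png

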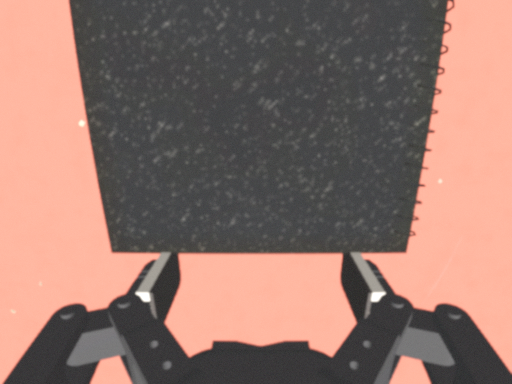

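The notebook has squared up: its far edge is level at row 252 from column 112 to 407, flush against both fingers. I'll keep pushing.

{"name": "drive_tool", "arguments": {
  "increments": [
    [0,0.3,0,0,0,0,0],
    [0,0.8,0,0,0,0,0],
    [0,1.4,0,0,0,0,0],
    [0,2.0,0,0,0,0,0],
    [0,2.6,0,0,0,0,0],
    [0,3.2,0,0,0,0,0],
    [0,3.8,0,0,0,0,0],
    [0,4.4,0,0,0,0,0],
    [0,5.0,0,0,0,0,0],
    [0,5.6,0,0,0,0,0],
    [0,6.2,0,0,0,0,0],
    [0,6.8,0,0,0,0,0],
    [0,7.4,0,0,0,0,0],
    [0,8,0,0,0,0,0],
    [0,8.6,0,0,0,0,0],
    [0,9.2,0,0,0,0,0],
    [0,9.7,0,0,0,0,0],
    [0,10,0,0,0,0,0],
    [0,10,0,0,0,0,0]
  ]
}}

```text
t: 7.4
tcp_pos: [0.4636, 0.1317, -0.0072]
tool_rot: [-0.0, 1.0, -0.0, -0.001]
force: [-0.2, -0.4, 0.4]
finger_gap: 0.999
```

```bash
python3 - <<'E'
from h import *
s=manip.sense();print(s['t'],s['tcp_pos'],s['force'],s['q'])
cm=manip.camera_model('wrist');a=shot('wrist','w4.png');b=shot('top','t4.png')
g=a.max(2)
for u in (140,200,256,320,390):
    c=cv2.GaussianBlur(g,(5,5),0)[:,u].astype(int); v=225+np.argmax(np.diff(c[225:275])); print(u,v,[px2w(cm,u,v+.5,z).round(4)[:2] for z in(.012,.016)])
d=cv2.resize(b[170:310,160:320,::-1],(640,560),interpolation=cv2.INTER_CUBIC)
w=cv2.resize(a[:,:,::-1],(512,384))
c=np.zeros((560,800,3),np.uint8);c[:,:500]=d[:,:500];c[:225,500:]=cv2.resize(w,(300,225));cv2.imwrite('pics/c4.png',c)
E
```

```text
7.4 [ 0.46362923  0.13166937 -0.00721693] [-0.20283027 -0.44695596  0.39752133] [ 4.43248837e-02  7.77052884e-01  1.94044086e+00 -2.88829601e-05
  4.25713142e-01 -1.52678789e+00]
140 252 [array([0.4529, 0.0721]), array([0.4505, 0.0741])]
200 252 [array([0.4526, 0.102 ]), array([0.4502, 0.103 ])]
256 252 [array([0.4525, 0.1295]), array([0.4501, 0.1295])]
320 252 [array([0.4526, 0.1608]), array([0.4502, 0.1598])]
390 251 [array([0.4523, 0.1957]), array([0.4499, 0.1936])]
```

View pics/c4.png

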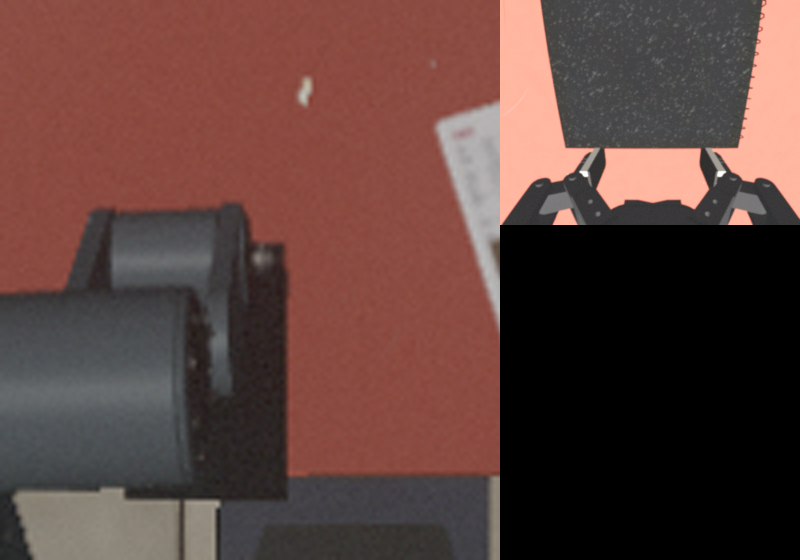

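The wrist view puts the far edge at x≈0.4525, flush and square, so the overhang is about 19 mm. In the top crop the near edge is at row 497 and the desk edge at row 474, which gives about 21 mm. Another 20 mm is needed. After that I'll back off and lift.

{"name": "drive_tool", "arguments": {
  "increments": [
    [0,0.2,0,0,0,0,0],
    [0,0.5,0,0,0,0,0],
    [0,0.9,0,0,0,0,0],
    [0,1.3,0,0,0,0,0],
    [0,1.6,0,0,0,0,0],
    [0,1.8,0,0,0,0,0],
    [0,1.95,0,0,0,0,0],
    [0,2.0,0,0,0,0,0],
    [0,2.0,0,0,0,0,0],
    [0,2.0,0,0,0,0,0],
    [0,1.8,0,0,0,0,0],
    [0,1.0,0,0,0,0,0],
    [0,-0.5,0,0,0,0,0],
    [0,-2,0,0,0,0,0],
    [0,-2,0,0,0,0,0]
  ]
}}

```text
t: 9.0
tcp_pos: [0.4884, 0.1316, -0.0069]
tool_rot: [0.0, 1.0, 0.0, 0.003]
force: [1.2, 0.7, 0.3]
finger_gap: 0.998
```

{"name": "drive_tool", "arguments": {
  "increments": [
    [0,0,0,-1,0,0,0],
    [0,0,0,-4,0,0,0],
    [0,0,0,-8,0,0,0],
    [0,0,0,-12,0,0,0],
    [0,0,0,-16,0,0,0],
    [0,-2,-3,-18,0,0,0],
    [0,-3,-7,-20,0,0,0],
    [0,-4,-11,-20,0,0,0],
    [0,-5,-15,-20,0,0,0],
    [0,-6,-19,-20,0,0,0],
    [0,-7,-23,-20,0,0,0],
    [0,-8,-27,-20,0,0,0],
    [0,-8,-30,-20,0,0,0],
    [0,-8,-30,-20,0,0,0],
    [0,-8,-30,-20,0,0,0]
  ]
}}

```text
t: 10.5
tcp_pos: [0.5631, -0.1679, 0.1926]
tool_rot: [0.001, 1.0, 0.001, -0.001]
force: [0.2, -0.4, 0.5]
finger_gap: 0.995
```

```bash
python3 - <<'E'
from h import *
s=manip.sense();print(s['t'],s['tcp_pos'],s['force'])
cm=manip.camera_model('top');b=shot('top','t5.png')
d=cv2.resize(b[100:300,90:356,::-1],(798,600),interpolation=cv2.INTER_CUBIC);cv2.imwrite('pics/c5.png',d)
E
```

```text
10.5 [ 0.56313052 -0.16791452  0.19260985] [ 0.206239   -0.36591986  0.47373034]
```

View pics/c5.png

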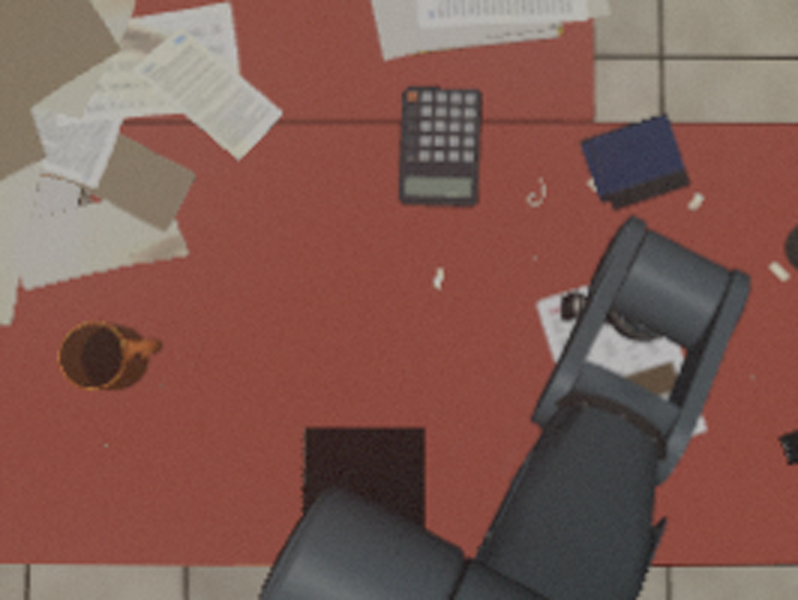

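The far edge is level at row 428 between columns 304 and 425. The elbow hides the near side, so I'll swing the arm away to see it.

{"name": "drive_tool", "arguments": {
  "increments": [
    [0,-1,-1,-1,0,0,0],
    [0,-2,-5,-3,0,0,0],
    [0,-3,-9,-5,0,0,0],
    [0,-2,-13,-6,0,0,0],
    [0,-1,-17,-6,0,0,0],
    [0,0,-21,-6,0,0,0],
    [0,0,-24,-6,0,0,0],
    [0,0,-24,-6,0,0,0],
    [0,0,-24,-6,0,0,0]
  ]
}}

```text
t: 11.45
tcp_pos: [0.5645, -0.4066, 0.2523]
tool_rot: [-0.0, 1.0, 0.001, -0.001]
force: [-0.5, 1.0, -0.4]
finger_gap: 0.998
```

```bash
python3 - <<'E'
from h import *
s=manip.sense();print(s['t'],s['tcp_pos'],s['force'])
cm=manip.camera_model('top');b=shot('top','t6.png')
d=cv2.resize(b[180:320,150:336,::-1],(797,600),interpolation=cv2.INTER_CUBIC);cv2.imwrite('pics/c6.png',d)
g=cv2.GaussianBlur(b[:,:,0],(3,3),0).astype(int)
for u in (196,203,210,217,224,228):
    c=g[:,u];f=225+np.argmin(np.diff(c[225:260]));print(u,f,px2w(cm,u,f+.5,.014)[:2].round(4))
for u in (180,240,260): 
    c=g[:,u];f=275+np.argmax(abs(np.diff(c[275:305])));print('edge',u,f,px2w(cm,u,f+.5,0)[:2].round(4))
E
```

```text
11.45 [ 0.56454299 -0.40662179  0.25230978] [-0.50508575  1.03689803 -0.42237142]
196 242 [0.4337 0.1859]
203 242 [0.4337 0.1602]
210 242 [0.4337 0.1346]
217 242 [0.4337 0.1089]
224 242 [0.4336 0.0833]
228 242 [0.4336 0.0687]
edge 180 287 [0.2689 0.2454]
edge 240 281 [0.2907 0.0251]
edge 260 302 [ 0.2144 -0.048 ]
```

View pics/c6.png

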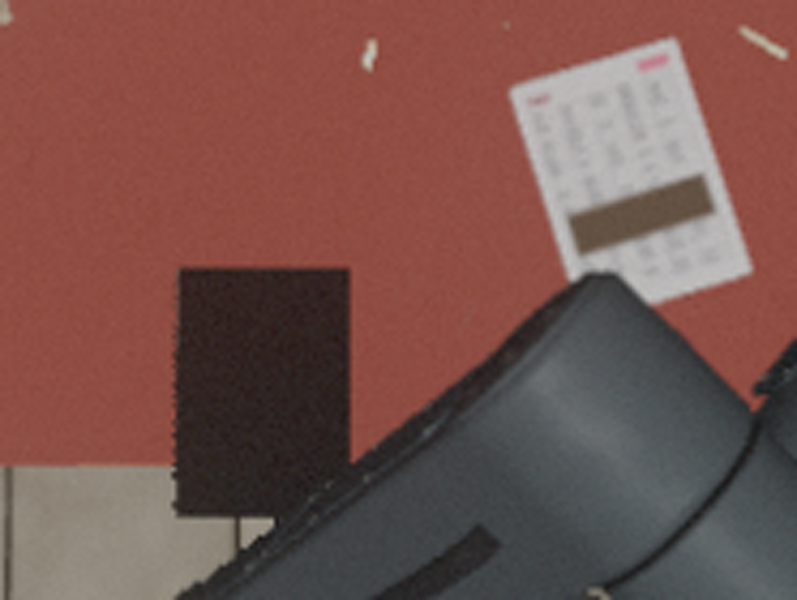

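The near side is at row 516 and the desk edge at row 465, which is an overhang of about 41 mm after parallax. The far edge is level, and the price list hasn't moved.

```bash
python3 -c "
from h import *
print(manip.sign_off())"
```

```text
the job is handed in; nothing more can be done
None
```

The notebook now lies flat with its near short side about 4 cm over the front edge and square to it. I pushed it there with both open fingertips against its far side, which also took out its initial 5° skew. I then backed the fingers off, lifted clear and handed the job in at about 11.5 s.

- **Overhang:** the last top picture gives about 41 mm from the near side. The pushing position (TCP at x≈0.443) implies 39–40 mm. The far side measured directly at x≈0.434 implies about 38 mm, or slightly more, because the same camera places the desk edge 3–5 mm too far out.
- **Squareness:** the far edge is level to within 0.1 mm across its width in the top picture, which is finer than that camera can resolve.
- **Other objects:** the price list, mug, calculator and hole punch look unmoved in the last pictures. The stapler and marker pot were not fully in view, but the fingers stayed well above everything while moving past. Wrist force stayed around 1 N in every reading.
- **Failed check:** two of the three automatic desk-edge readings in the last picture fell on the arm instead of the edge. I used the edge as seen in the picture.

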